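# Find the weighted tin on the props table

## Robot

A 7-joint arm with a two-finger parallel gripper is mounted at the origin on the work surface. World frame = base frame: x ahead of the robot, y to its left, z up, the work surface at z = 0. Lengths are in m, angles in rad, forces in N, time in s.
With the tool pointing down it reaches from about 0.425 to 0.875 m from the base axis. Payload 4.7 kg.
Tool frame: the origin (TCP) lies at the very end of the fingers, on their centre line; the grasp point (between the pads) lies 19 mm behind it (manip.grasp_offset is the z of the grasp point in the tool frame, in m); z points along the fingers, y is the direction in which the jaws open and shut (so a half turn about z gives the same grasp; the last joint's range is limited). The gripper opens to 85 mm and grips with 20 to 120 N. Pads are 22 mm wide; open, the fingers measure 114 mm over their backs; the gripper's body (76 mm by 85 mm) begins 54 mm behind the grasp point. The pads swing forward as they close: fully open they stand 13 mm farther back than shut.
Start: joints at [1.163, 0.321, -0.07, 1.45, 0.023, 1.371, -0.057], TCP at [0.266, -0.593, 0.231] pointing down, gripper open.
Joint ranges: [-2.86, 2.86], [-0.3, 2.09], [-1.38, 1.24], [0.06, 2.45], [-1.56, 4.7], [0.09, 2.05], [-2.69, 2.69]. Speed limits (rad/s): [2.57, 2.57, 3.14, 3.14, 3.14, 3.14, 3.14].

## Interface

Orientations are given as a rotation vector (axis times angle).
In Python, from workcell import manip gives the robot as it stands. The module is installed in compiled form; this text tells all that it offers.
- The arm moves only by the tool servo_tool, never from a script. Its arguments are lists of equal length, an entry for each row: "offset": the shift along the tool's x, y, z normalised to -1 to 1, where 1 is 20 cm, a list of three; "angular": the turn, a rotation vector about the tool's x, y, z normalised to -1 to 1, where 1 is 30 degrees, a list of three. A call has 1 to 12 rows; each row is the pose to reach, as a shift and turn from the pose commanded when the call began, along the tool's axes at that moment; what a row does not reach only later rows make up. A row lasts 1/12 s, in which the tool goes at most 41.7 mm and 7.16 degrees, less where a joint would pass 70% of its speed; a pose out of reach is approached as far as the arm can. A call with a number of a shift or a turn outside -1 to 1 is refused whole. A call with a gripper value outside its range is refused whole. "grip" is the opening in per cent of the stroke, from 0 (shut) to 100 (fully open), set as the call begins (left out, the last holds). The fingers move at their own pace and stop on an object; "force" is the grip in N (left out, the last holds). Time passes only in rows, so rows that repeat a pose let the fingers close. It gives the time, the measured TCP pose, the force and the opening at its end, in the units of the state.
- manip.get_obs(): the state, without advancing time (a new reading comes with each control period).
- manip.snapshot(name): name is "scene" or "side" or "wrist"; returns (picture, depth): 480x640x3 uint8, red, green, blue; 480x640 float32, m along the optical axis (not along the pixel's ray), 0 where there is no reading.
- manip.camera_params(name): a dict with "fx", "fy", "cx", "cy" (pixels), "R" (3x3) and "t" (3): a world point X has camera coordinates R X + t. Camera axes: x right, y down, z forward; pixel columns grow to the right and rows downward; lengths in m; the calibration is good to about 2 mm. The wrist camera is an equidistant fisheye: a pixel r from the principal point sees the ray r / f radians off the axis. A picture is of the moment at which its call begins: read the wrist's pose just before it. camera_params takes no time and is no camera call; for the wrist camera it gives the pose at the moment of the call.
- manip.finish_job(): hands the job in, once; it reports no verdict.
The state is a dict: "time_s": time; "joints": joint angles; "qd": joint speeds; "effort": joint torques, N m; "position": TCP position; "tcp_rot": TCP orientation; "ft_force": force on the tool from outside, world axes, zero at the start; "ft_torque": the same for the moment, N m; "gripper_width": finger opening in m.
Only numpy, scipy, OpenCV 4.12 (cv2) and the standard library are available. Lean on these libraries where they do the work, as an engineer would, in place of code of your own. Each camera call takes 0.05 s, during which the arm holds its last target.

## Task

One of the three identical closed tins on the props table has been weighted for tonight's show: heft them one after another, from the robot's left to its right, lifting each clear of the table for a moment and standing it back upright where it stood, to find the heaviest by feel. Finish while holding the heaviest tin up in the gripper, upright, still and at least 15 cm above the table (if it is the last one hefted, you may simply keep it), with the other two standing in their places. Do not tip any tin over, and leave the other props alone.

Things in the scene. Friction and masses are not known exactly. Their poses are not given: they have to be found in the camera images.
- tin_left: The closed tin that stands on the robot's left (largest y). All three are identical: cream-painted square tins, 60 x 60 mm and 90 mm tall, with thin steel seams and a fixed round steel lid, 46 mm across, standing 8 mm proud on top (98 mm over all). Origin: centre of the underside; z up; x and y square to the flat sides.
- tin_middle: The closed tin that stands in the middle. Same shape and axes as the left tin. Each tin stands on the bare table, turned up to 0.6 rad either way, at least 130 mm centre to centre from its neighbours.
- tin_right: The closed tin that stands on the robot's right (smallest y). Same shape and axes as the left tin. With their unseen loads (packed snugly, they shift 2 mm at most) the tins weigh 0.15 to 0.7 kg; any of the three may be the heaviest, by at least 0.15 kg over the next.
- handset: Bystander: a black bakelite telephone handset lying on the table beyond the tins, cups down, about 225 mm long, 58 mm wide and 61 mm high. Origin: centre of its underside; its length runs along its own y.
- crown: Bystander: a gold-painted tin crown standing on the table beyond the tins, an open ring 156 mm across and about 75 mm high. Origin: centre of its underside.
- perfume: Bystander: a green glass perfume bottle with a round stopper, 62 mm across and 94 mm high, standing on the table beyond the tins. Origin: centre of its underside.
- cuebox: Bystander: the cue-light box, dark steel, 90 x 130 x 60 mm, with a red rocker switch and a small lamp on top (83 mm over all), fixed to the table far out on the robot's left. Origin: centre of its underside.

How it is judged:
By the outcome, as a careful person would: the job done as asked, in the order asked, and still so for the second after the job is handed in, while the arm keeps its last pose, push and grip.
It also fails if it takes over 72 s, if anything falls off the work surface, if the arm or the gripper's body presses on something with over 40 N, if the wrist force passes 120 N, or if a joint passes its speed limit or range.

## Working session

There is one attempt and no reset: what is moved stays moved. The work goes in short steps, Python scripts to look and compute and a tool call to move; the robot and the scene stay as the last step left them, time stands still between calls to the robot, and variables do not carry over. Pictures are saved under pics/ and viewed, and the job is handed in when it is done.

Besides the shell and the picture viewer there is one more tool, called after "Emit:" in YAML: its name, and indented under it one key for each argument. servo_tool: Moves the arm, as the interface text tells. Scaled input: -1 to 1 covers 20 cm each way for a shift and 30 degrees each way for a turn. Its arguments: {"type":"object","properties":{"offset":{"type":"array","items":{"type":"array","items":{"type":"number"}}},"angular":{"type":"array","items":{"type":"array","items":{"type":"number"}}},"grip":{"type":"number"},"force":{"type":"number"}},"required":["offset","angular"]}

```bash
mkdir -p pics; python3 - <<'E'
from workcell import manip
import cv2,numpy as np
o=manip.get_obs()
for k,v in o.items(): print(k,np.round(v,4))
print(manip.grasp_offset)
for n in ["scene","side"]:
    p,d=manip.snapshot(n); c=manip.camera_params(n)
    np.savez(f"{n}0.npz",p=p,d=d,**c)
    cv2.imwrite(f"pics/{n}0.png",p[:,:,::-1])
    R=np.array(c["R"]);print(n,c["fx"],c["cx"],c["cy"],-R.T@c["t"],R[2])
E
```

```text
time_s 0.0
joints [ 1.1631  0.3218 -0.0701  1.4517  0.0226  1.3708 -0.0569]
qd [-0.     -0.0002  0.0008  0.0009 -0.001  -0.0008  0.0024]
effort [ 1.00000e-04 -4.93590e+01 -3.82300e-01 -3.14329e+01  1.30000e-02
  1.13000e-02 -0.00000e+00]
position [ 0.2658 -0.5926  0.2302]
tcp_rot [-3.0702e+00 -6.5720e-01  8.0000e-04]
ft_force [-0.3426  0.6547 -0.3584]
ft_torque [-0.0048  0.0321  0.0056]
gripper_width 0.0854
-0.0187
scene 603.9436481090755 323.4156676130249 238.80848193590523 [1.18899284 1.06177268 0.92062916] [-0.40907791 -0.65705222 -0.63319637]
side 533.132296064897 327.8513122965225 244.61664449214044 [-0.07341053  0.82836482  0.80365993] [ 0.53722961 -0.57679254 -0.61538177]
```

View pics/scene0.png

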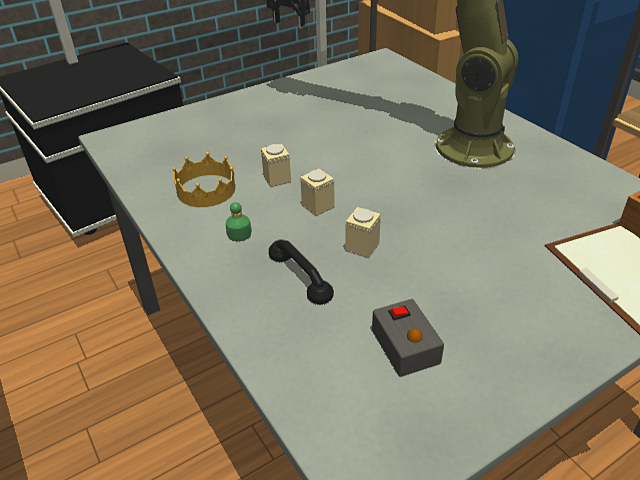

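View pics/side0.png

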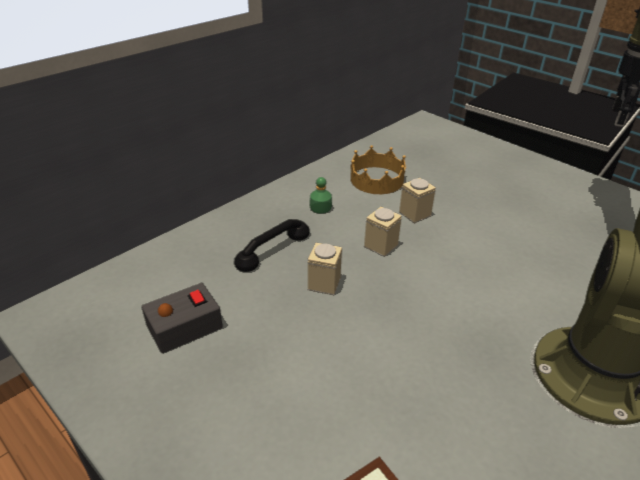

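The scene view shows the tins at about (363,232) left, (318,191) middle and (276,165) right. The side view has them at (325,268), (382,230) and (417,200). The handset, crown and bottle are beyond them. Next I'll measure the tin tops.

```bash
cat > h.py <<'E'
import numpy as np,cv2
def cloud(f):
    z=np.load(f);d=z["d"];v,u=np.mgrid[:480,:640]
    P=np.stack([(u-z["cx"])/z["fx"]*d,(v-z["cy"])/z["fy"]*d,d],-1)
    W=(P-z["t"])@z["R"]
    W[d==0]=np.nan
    return z["p"],W
def ray(f,u,v,h):
    z=np.load(f);r=z["R"].T@np.array([(u-z["cx"])/z["fx"],(v-z["cy"])/z["fy"],1]);c=-z["R"].T@z["t"]
    return c+r*(h-c[2])/r[2]
E
python3 - <<'E'
from h import *
B={"scene0.npz":dict(L=(340,200,388,262),M=(297,164,339,218),R=(256,139,296,190)),
"side0.npz":dict(L=(300,238,348,298),M=(358,203,406,257),R=(398,174,440,224))}
for f,bs in B.items():
    p,W=cloud(f)
    hsv=cv2.cvtColor(p,cv2.COLOR_RGB2HSV)
    for k,(a,b,c,d) in bs.items():
        w=W[b:d,a:c].reshape(-1,3);h=hsv[b:d,a:c].reshape(-1,3)
        top=w[(w[:,2]>.084)&(w[:,2]<.094)]
        lid=w[(w[:,2]>.0955)&(w[:,2]<.103)]
        (cx,cy),s,an=cv2.minAreaRect(top[:,:2].astype(np.float32)*1000)
        (lx,ly),lr=cv2.minEnclosingCircle(lid[:,:2].astype(np.float32)*1000)
        body=w[w[:,2]>.02]
        print(f,k,len(top),"rect",np.round([cx,cy,*s,an],1),"lid",len(lid),np.round([lx,ly,lr],1),"zmax",np.nanmax(w[:,2]))
    for nm,lo,hi in []: pass
# bystanders extents
p,W=cloud("scene0.npz")
for n,(a,b,c,d) in dict(crown=(170,148,240,208),perf=(224,200,253,242),hand=(265,236,335,306)).items():
    w=W[b:d,a:c].reshape(-1,3);w=w[w[:,2]>.015];print(n,np.round(np.nanpercentile(w,[1,99],axis=0),3))
E
```

```text
scene0.npz L 273 rect [537.1 186.4  64.5  61.4  30.3] lid 185 [535.5 184.9  24.2] zmax 0.10242027165620199
scene0.npz M 213 rect [534.7 -11.4  63.5  66.9   5.3] lid 146 [536.6 -11.9  25.6] zmax 0.10336633641805434
scene0.npz R 178 rect [ 559.1 -181.    69.4   61.7   76.2] lid 125 [ 559.6 -182.6   25.9] zmax 0.10237805364118473
side0.npz L 304 rect [535.  184.7  59.7  62.5  29.2] lid 226 [535.8 184.6  23.7] zmax 0.10275809868003875
side0.npz M 245 rect [533.9 -11.1  60.5  62.8   5.3] lid 180 [534.6 -11.8  24.7] zmax 0.10160979659232988
side0.npz R 209 rect [ 551.4 -122.1   72.1  190.7    6. ] lid 141 [ 558.1 -184.    26.7] zmax 0.10114759834910901
crown [[ 0.666 -0.325  0.015]
 [ 0.819 -0.02   0.092]]
perf [[ 0.729 -0.038  0.016]
 [ 0.784  0.006  0.094]]
hand [[0.686 0.086 0.016]
 [0.735 0.294 0.063]]
```

```bash
cat >> h.py <<'E'
from scipy.spatial.transform import Rotation as Ro
def to(x,y,z,yaw,o=None):
    """normalised offset/angular to TCP world x,y,z, tool x heading yaw deg (y = yaw-90), pointing down"""
    from workcell import manip
    o=o or manip.get_obs()
    R=Ro.from_rotvec(o["tcp_rot"])
    T=Ro.from_matrix(np.array([[np.cos(a:=np.radians(yaw)),np.sin(a),0],[np.sin(a),-np.cos(a),0],[0,0,-1]]))
    d=R.inv().apply(np.array([x,y,z])-o["position"])/.2
    w=(R.inv()*T).as_rotvec(degrees=True)/30
    X=R.as_matrix()
    print("t",round(o["time_s"],2),"pos",np.round(o["position"],4),"xyaw",round(np.degrees(np.arctan2(X[1,0],X[0,0])),2),"tilt",np.round(X[:2,2],4),"F",np.round(o["ft_force"],2),"w",round(o["gripper_width"],4))
    print("offset",np.round(d,4),"angular",np.round(w,4))
E
python3 - <<'E'
from h import *
p,W=cloud("side0.npz");w=W[174:224,398:440].reshape(-1,3)
t=w[(w[:,2]>.084)&(w[:,2]<.094)&(abs(w[:,1]+.183)<.06)&(abs(w[:,0]-.559)<.06)]
print(cv2.minAreaRect(t[:,:2].astype(np.float32)*1000))
to(.41,-.45,.25,50)
E
```

```text
((557.1447143554688, -182.31951904296875), (63.248111724853516, 62.861358642578125), 79.0190200805664)
t 0.1 pos [ 0.2659 -0.5926  0.2303] xyaw 24.17 tilt [-0.0008  0.0015] F [-0.71 -0.25  0.39] w 0.0854
offset [ 0.9495 -0.3557 -0.0979] angular [-3.20e-03 -5.00e-04 -8.61e-01]
```

Emit:
servo_tool:
  offset:
    - [0.95, -0.355, -0.1]
    - [0.95, -0.355, -0.1]
    - [0.95, -0.355, -0.1]
    - [0.95, -0.355, -0.1]
    - [0.95, -0.355, -0.1]
    - [0.95, -0.355, -0.1]
  angular:
    - [0, 0, -0.86]
    - [0, 0, -0.86]
    - [0, 0, -0.86]
    - [0, 0, -0.86]
    - [0, 0, -0.86]
    - [0, 0, -0.86]
  grip: 100
  force: 60

```text
time_s: 0.6
position: [0.4188, -0.4419, 0.2522]
tcp_rot: [-2.837, -1.346, -0.01]
ft_force: [1.5, 1.1, 0.1]
gripper_width: 0.0855
```

```bash
python3 -c "
from h import *
to(.5,-.27,.25,78)"
```

```text
t 0.6 pos [ 0.4188 -0.4419  0.2522] xyaw 50.78 tilt [0.0053 0.0037] F [1.45 1.07 0.12] w 0.0855
offset [ 0.9223 -0.2291  0.0163] angular [ 0.0061 -0.0109 -0.9074]
```

Emit:
servo_tool:
  offset:
    - [0.93, -0.23, 0]
    - [0.93, -0.23, 0]
    - [0.93, -0.23, 0]
    - [0.93, -0.23, 0]
    - [0.93, -0.23, 0]
    - [0.93, -0.23, 0]
  angular:
    - [0, 0, -0.93]
    - [0, 0, -0.93]
    - [0, 0, -0.93]
    - [0, 0, -0.93]
    - [0, 0, -0.93]
    - [0, 0, -0.93]

```text
time_s: 1.1
position: [0.4982, -0.2706, 0.2514]
tcp_rot: [-2.432, -1.987, -0.005]
ft_force: [-0.1, 0.5, 1.1]
gripper_width: 0.0857
```

```bash
python3 -c "
from h import *
to(.52,-.08,.25,105)"
```

```text
t 1.1 pos [ 0.4982 -0.2706  0.2514] xyaw 78.51 tilt [0.0016 0.0032] F [-0.12  0.49  1.09] w 0.0857
offset [ 0.9557 -0.083   0.0103] angular [ 0.0033 -0.0061 -0.8831]
```

Emit:
servo_tool:
  offset:
    - [0.96, -0.08, 0]
    - [0.96, -0.08, 0]
    - [0.96, -0.08, 0]
    - [0.96, -0.08, 0]
    - [0.96, -0.08, 0]
    - [0.96, -0.08, 0]
  angular:
    - [0, 0, -0.88]
    - [0, 0, -0.88]
    - [0, 0, -0.88]
    - [0, 0, -0.88]
    - [0, 0, -0.88]
    - [0, 0, -0.88]

```text
time_s: 1.6
position: [0.5201, -0.08, 0.2516]
tcp_rot: [-1.916, -2.489, -0.004]
ft_force: [-0.2, 0.4, 0.0]
gripper_width: 0.0854
```

```bash
python3 -c "
from h import *
to(.532,.095,.23,119.5)"
```

```text
t 1.6 pos [ 0.5201 -0.08    0.2516] xyaw 104.83 tilt [0.0007 0.0025] F [-0.2   0.42  0.02] w 0.0854
offset [0.8305 0.2816 0.11  ] angular [ 0.0031 -0.0039 -0.4889]
```

Emit:
servo_tool:
  offset:
    - [0.83, 0.28, 0.11]
    - [0.83, 0.28, 0.11]
    - [0.83, 0.28, 0.11]
    - [0.83, 0.28, 0.11]
    - [0.83, 0.28, 0.11]
    - [0.83, 0.28, 0.11]
  angular:
    - [0, 0, -0.49]
    - [0, 0, -0.49]
    - [0, 0, -0.49]
    - [0, 0, -0.49]
    - [0, 0, -0.49]
    - [0, 0, -0.49]

```text
time_s: 2.1
position: [0.5322, 0.0909, 0.2287]
tcp_rot: [-1.586, -2.71, -0.001]
ft_force: [-0.4, -0.5, -0.7]
gripper_width: 0.0856
```

```bash
python3 -c "
from h import *
to(.5357,.185,.15,119.5)"
```

```text
t 2.1 pos [0.5322 0.0909 0.2287] xyaw 119.32 tilt [-0.0011  0.0015] F [-0.41 -0.52 -0.68] w 0.0856
offset [0.4009 0.2459 0.3942] angular [-0.0005 -0.0035 -0.0059]
```

Emit:
servo_tool:
  offset:
    - [0.4, 0.24, 0.39]
    - [0.4, 0.24, 0.39]
    - [0.4, 0.24, 0.39]
    - [0.4, 0.24, 0.39]
    - [0.4, 0.24, 0.39]
    - [0.4, 0.24, 0.39]
    - [0.4, 0.24, 0.39]
    - [0.4, 0.24, 0.39]
  angular:
    - [0, 0, -0.006]
    - [0, 0, -0.006]
    - [0, 0, -0.006]
    - [0, 0, -0.006]
    - [0, 0, -0.006]
    - [0, 0, -0.006]
    - [0, 0, -0.006]
    - [0, 0, -0.006]

```text
time_s: 2.77
position: [0.5375, 0.1782, 0.1523]
tcp_rot: [1.595, 2.704, 0.0]
ft_force: [-0.7, -0.7, -0.5]
gripper_width: 0.0856
```

```bash
python3 -c "
from h import *
to(.5357,.185,.042,119.5)
from workcell import manip
for n in ['wrist']:
  p,d=manip.snapshot(n); cv2.imwrite('pics/wrist1.png',p[:,:,::-1])"
```

```text
t 2.77 pos [0.5375 0.1782 0.1523] xyaw 118.94 tilt [ 0.002  -0.0009] F [-0.74 -0.68 -0.51] w 0.0856
offset [0.0348 0.0079 0.5515] angular [ 0.0024  0.0034 -0.0186]
```

View pics/wrist1.png

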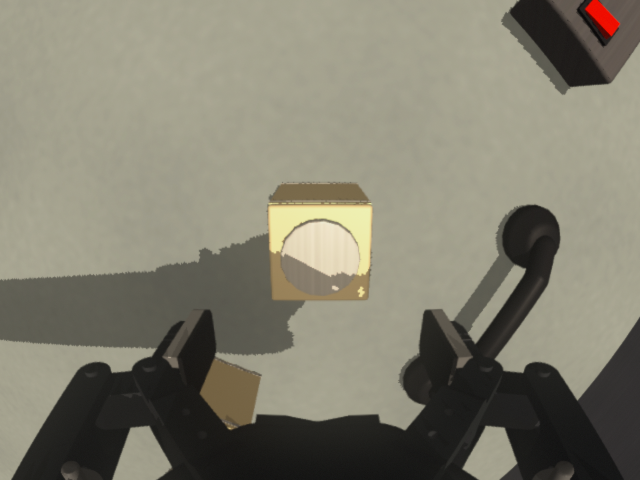

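The wrist view shows the tin top spanning columns 268–372, centred at about 320 between the pads and square to the jaws. I'll descend now.

Emit:
servo_tool:
  offset:
    - [0.035, 0.008, 0.0]
    - [0.035, 0.008, 0.05]
    - [0.035, 0.008, 0.15]
    - [0.035, 0.008, 0.25]
    - [0.035, 0.008, 0.35]
    - [0.035, 0.008, 0.45]
    - [0.035, 0.008, 0.52]
    - [0.035, 0.008, 0.55]
    - [0.035, 0.008, 0.55]
    - [0.035, 0.008, 0.55]
  angular:
    - [0, 0, -0.018]
    - [0, 0, -0.018]
    - [0, 0, -0.018]
    - [0, 0, -0.018]
    - [0, 0, -0.018]
    - [0, 0, -0.018]
    - [0, 0, -0.018]
    - [0, 0, -0.018]
    - [0, 0, -0.018]
    - [0, 0, -0.018]

```text
time_s: 3.65
position: [0.5343, 0.1877, 0.0416]
tcp_rot: [1.578, 2.717, 0.001]
ft_force: [0.0, 0.1, -0.1]
gripper_width: 0.0855
```

```bash
python3 -c "
from h import *
to(.5357,.185,.042,119.5)"
```

```text
t 3.65 pos [0.5343 0.1877 0.0416] xyaw 119.71 tilt [0.0003 0.0003] F [ 0.02  0.05 -0.09] w 0.0855
offset [-0.0154 -0.0007 -0.0021] angular [ 0.0007 -0.0002  0.0069]
```

Emit:
servo_tool:
  offset:
    - [0, 0, 0]
    - [0, 0, 0]
    - [0, 0, 0]
    - [0, 0, 0]
    - [0, 0, 0]
    - [0, 0, 0]
    - [0, 0, 0]
    - [0, 0, 0]
    - [0, 0, 0]
    - [0, 0, 0]
  angular:
    - [0, 0, 0]
    - [0, 0, 0]
    - [0, 0, 0]
    - [0, 0, 0]
    - [0, 0, 0]
    - [0, 0, 0]
    - [0, 0, 0]
    - [0, 0, 0]
    - [0, 0, 0]
    - [0, 0, 0]
  grip: 0
  force: 60

```text
time_s: 4.48
position: [0.535, 0.1876, 0.0427]
tcp_rot: [1.578, 2.715, 0.002]
ft_force: [-1.1, -0.4, 7.2]
gripper_width: 0.0592
```

Emit:
servo_tool:
  offset:
    - [0, 0, -0.02]
    - [0, 0, -0.05]
    - [0, 0, -0.1]
    - [0, 0, -0.16]
    - [0, 0, -0.22]
    - [0, 0, -0.27]
    - [0, 0, -0.3]
    - [0, 0, -0.3]
    - [0, 0, -0.3]
    - [0, 0, -0.3]
    - [0, 0, -0.3]
    - [0, 0, -0.3]
  angular:
    - [0, 0, 0]
    - [0, 0, 0]
    - [0, 0, 0]
    - [0, 0, 0]
    - [0, 0, 0]
    - [0, 0, 0]
    - [0, 0, 0]
    - [0, 0, 0]
    - [0, 0, 0]
    - [0, 0, 0]
    - [0, 0, 0]
    - [0, 0, 0]

```text
time_s: 5.48
position: [0.5336, 0.1873, 0.1006]
tcp_rot: [-1.577, -2.716, 0.001]
ft_force: [1.2, 0.0, -2.7]
gripper_width: 0.0595
```

```bash
cat > heft.py <<'E'
from workcell import manip
import numpy as np
f=[];e=[]
for i in range(12):
    manip.snapshot("scene"); o=manip.get_obs(); f.append(o["ft_force"]);e.append(o["effort"])
f=np.array(f);print(o["time_s"],"F mean",f.mean(0).round(3),"std",f.std(0).round(3),"pos",np.round(o["position"],4),"w",o["gripper_width"],"effort",np.mean(e,0).round(2))
E
python3 heft.py
```

```text
6.0833 F mean [-0.106  0.02  -2.539] std [0.45  0.428 0.471] pos [0.5341 0.1874 0.1013] w 0.05939217399292397 effort [ 0.000e+00 -3.971e+01 -7.300e+00 -2.909e+01  2.000e-02  1.000e-02
 -0.000e+00]
```

Emit:
servo_tool:
  offset:
    - [0, 0, 0.04]
    - [0, 0, 0.1]
    - [0, 0, 0.16]
    - [0, 0, 0.21]
    - [0, 0, 0.25]
    - [0, 0, 0.275]
    - [0, 0, 0.29]
    - [0, 0, 0.295]
    - [0, 0, 0.298]
    - [0, 0, 0.3]
    - [0, 0, 0.3]
    - [0, 0, 0.3]
  angular:
    - [0, 0, 0]
    - [0, 0, 0]
    - [0, 0, 0]
    - [0, 0, 0]
    - [0, 0, 0]
    - [0, 0, 0]
    - [0, 0, 0]
    - [0, 0, 0]
    - [0, 0, 0]
    - [0, 0, 0]
    - [0, 0, 0]
    - [0, 0, 0]

```text
time_s: 7.08
position: [0.5333, 0.1872, 0.0428]
tcp_rot: [-1.578, -2.716, 0.004]
ft_force: [-7.5, -2.9, 9.1]
gripper_width: 0.0597
```

```bash
python3 -c "
from h import *
to(.5357,.185,.042,119.5)"
```

```text
t 7.08 pos [0.5333 0.1872 0.0428] xyaw 119.69 tilt [-0.0018 -0.0021] F [-7.49 -2.94  9.06] w 0.0597
offset [-0.0157  0.0051  0.0038] angular [-0.0049  0.0019  0.0064]
```

It's standing on the table (9 N up). I'll open and retreat.

Emit:
servo_tool:
  offset:
    - [0, 0, 0]
    - [0, 0, 0]
    - [0, 0, 0]
    - [0, 0, 0]
    - [0, 0, 0]
    - [0, 0, 0]
    - [0, 0, 0]
    - [0, 0, 0]
    - [0, 0, 0]
  angular:
    - [0, 0, 0]
    - [0, 0, 0]
    - [0, 0, 0]
    - [0, 0, 0]
    - [0, 0, 0]
    - [0, 0, 0]
    - [0, 0, 0]
    - [0, 0, 0]
    - [0, 0, 0]
  grip: 100

```text
time_s: 7.83
position: [0.5341, 0.1874, 0.0412]
tcp_rot: [1.578, 2.716, -0.0]
ft_force: [-0.4, -0.6, -0.3]
gripper_width: 0.0856
```

Emit:
servo_tool:
  offset:
    - [0, 0, -0.05]
    - [0, 0, -0.15]
    - [0, 0, -0.3]
    - [0, 0, -0.45]
    - [0, 0, -0.6]
    - [0, 0, -0.7]
    - [0, 0, -0.75]
    - [0, 0, -0.75]
    - [0, 0, -0.75]
  angular:
    - [0, 0, 0]
    - [0, 0, 0]
    - [0, 0, 0]
    - [0, 0, 0]
    - [0, 0, 0]
    - [0, 0, 0]
    - [0, 0, 0]
    - [0, 0, 0]
    - [0, 0, 0]

```text
time_s: 8.58
position: [0.5339, 0.1872, 0.1911]
tcp_rot: [1.578, 2.716, -0.001]
ft_force: [0.2, 0.0, -0.9]
gripper_width: 0.0853
```

```bash
python3 heft.py; python3 -c "
from h import *
to(.5355,.05,.19,95.3)
from workcell import manip
for n in ['scene']:
  p,d=manip.snapshot(n); cv2.imwrite('pics/scene2.png',p[:,:,::-1])"
```

```text
9.1833 F mean [-0.073 -0.068  0.129] std [0.513 0.613 0.602] pos [0.5341 0.1874 0.1912] w 0.08574053905340558 effort [-1.000e-02 -3.550e+01 -5.500e+00 -3.029e+01  1.000e-02  0.000e+00
 -0.000e+00]
t 9.18 pos [0.5341 0.1874 0.1912] xyaw 119.69 tilt [-0.0002 -0.0001] F [-0.63  0.32 -0.6 ] w 0.0857
offset [-0.6004 -0.3341  0.0058] angular [-5.000e-04 -0.000e+00  8.131e-01]
```

View pics/scene2.png

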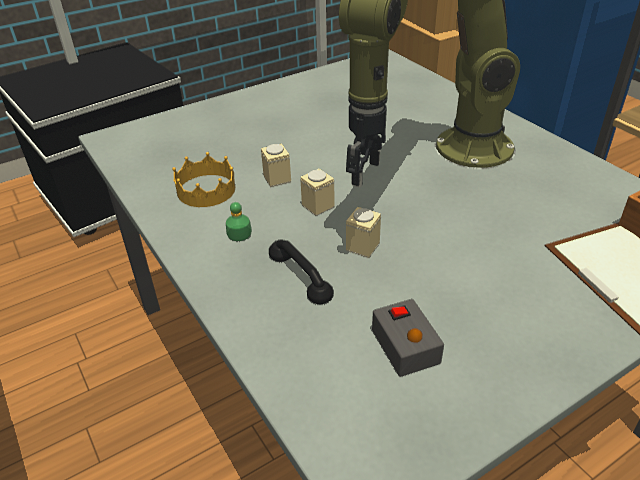

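The left tin stands upright at about (365,232), its original spot, and weighs about 2.6 N. The middle tin is next.

Emit:
servo_tool:
  offset:
    - [-0.6, -0.334, 0]
    - [-0.6, -0.334, 0]
    - [-0.6, -0.334, 0]
    - [-0.6, -0.334, 0]
    - [-0.6, -0.334, 0]
    - [-0.6, -0.334, 0]
    - [-0.6, -0.334, 0]
  angular:
    - [0, 0, 0.81]
    - [0, 0, 0.81]
    - [0, 0, 0.81]
    - [0, 0, 0.81]
    - [0, 0, 0.81]
    - [0, 0, 0.81]
    - [0, 0, 0.81]

```text
time_s: 9.82
position: [0.5354, 0.0519, 0.1915]
tcp_rot: [-2.111, -2.326, -0.001]
ft_force: [-0.2, 0.9, -0.3]
gripper_width: 0.0856
```

```bash
python3 -c "
from h import *
to(.5355,-.0117,.15,95.3)"
```

```text
t 9.82 pos [0.5354 0.0519 0.1915] xyaw 95.56 tilt [0.0003 0.001 ] F [-0.25  0.87 -0.34] w 0.0856
offset [-0.3167 -0.0306  0.2071] angular [ 0.0007 -0.0018  0.0087]
```

Emit:
servo_tool:
  offset:
    - [-0.31, -0.03, 0.205]
    - [-0.31, -0.03, 0.205]
    - [-0.31, -0.03, 0.205]
    - [-0.31, -0.03, 0.205]
    - [-0.31, -0.03, 0.205]
    - [-0.31, -0.03, 0.205]
    - [-0.31, -0.03, 0.205]
  angular:
    - [0, 0, 0]
    - [0, 0, 0]
    - [0, 0, 0]
    - [0, 0, 0]
    - [0, 0, 0]
    - [0, 0, 0]
    - [0, 0, 0]

```text
time_s: 10.4
position: [0.536, -0.0101, 0.1512]
tcp_rot: [2.11, 2.326, 0.002]
ft_force: [0.3, 0.4, 0.1]
gripper_width: 0.0857
```

```bash
python3 -c "
from h import *
from workcell import manip
p,d=manip.snapshot('wrist'); cv2.imwrite('pics/wrist2.png',p[:,:,::-1])
to(.5355,-.0117,.042,95.3)
"
```

```text
t 10.45 pos [ 0.5358 -0.0105  0.151 ] xyaw 95.55 tilt [0.0013 0.0002] F [-0.13 -0.15  0.18] w 0.0855
offset [-0.0058 -0.003   0.5452] angular [ 0.0025 -0.0001  0.0083]
```

View pics/wrist2.png

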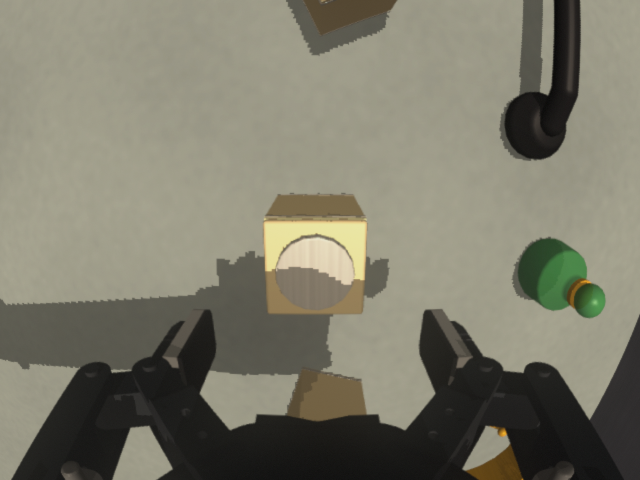

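The tin is square to the jaws, centred at column 315 against the pads' 318, so about 2 mm nearer the base. I'll descend with a small shift.

Emit:
servo_tool:
  offset:
    - [-0.006, -0.009, 0.0]
    - [-0.006, -0.009, 0.05]
    - [-0.006, -0.009, 0.15]
    - [-0.006, -0.009, 0.25]
    - [-0.006, -0.009, 0.35]
    - [-0.006, -0.009, 0.45]
    - [-0.006, -0.009, 0.52]
    - [-0.006, -0.009, 0.545]
    - [-0.006, -0.009, 0.545]
    - [-0.006, -0.009, 0.545]
  angular:
    - [0, 0, 0]
    - [0, 0, 0]
    - [0, 0, 0]
    - [0, 0, 0]
    - [0, 0, 0]
    - [0, 0, 0]
    - [0, 0, 0]
    - [0, 0, 0]
    - [0, 0, 0]
    - [0, 0, 0]

```text
time_s: 11.28
position: [0.5338, -0.0135, 0.0414]
tcp_rot: [2.114, 2.324, 0.0]
ft_force: [0.0, 0.5, 0.6]
gripper_width: 0.0853
```

Emit:
servo_tool:
  offset:
    - [0, 0, 0]
    - [0, 0, 0]
    - [0, 0, 0]
    - [0, 0, 0]
    - [0, 0, 0]
    - [0, 0, 0]
    - [0, 0, 0]
    - [0, 0, 0]
    - [0, 0, 0]
    - [0, 0, 0]
  angular:
    - [0, 0, 0]
    - [0, 0, 0]
    - [0, 0, 0]
    - [0, 0, 0]
    - [0, 0, 0]
    - [0, 0, 0]
    - [0, 0, 0]
    - [0, 0, 0]
    - [0, 0, 0]
    - [0, 0, 0]
  grip: 0
  force: 60

```text
time_s: 12.12
position: [0.535, -0.0136, 0.0426]
tcp_rot: [2.113, 2.322, 0.002]
ft_force: [0.6, -0.1, 6.5]
gripper_width: 0.0591
```

Emit:
servo_tool:
  offset:
    - [0, 0, -0.02]
    - [0, 0, -0.05]
    - [0, 0, -0.1]
    - [0, 0, -0.16]
    - [0, 0, -0.22]
    - [0, 0, -0.27]
    - [0, 0, -0.3]
    - [0, 0, -0.3]
    - [0, 0, -0.3]
    - [0, 0, -0.3]
    - [0, 0, -0.3]
    - [0, 0, -0.3]
  angular:
    - [0, 0, 0]
    - [0, 0, 0]
    - [0, 0, 0]
    - [0, 0, 0]
    - [0, 0, 0]
    - [0, 0, 0]
    - [0, 0, 0]
    - [0, 0, 0]
    - [0, 0, 0]
    - [0, 0, 0]
    - [0, 0, 0]
    - [0, 0, 0]

```text
time_s: 13.12
position: [0.5331, -0.0136, 0.1006]
tcp_rot: [-2.114, -2.322, 0.001]
ft_force: [-0.0, -0.3, -6.2]
gripper_width: 0.0597
```

```bash
python3 heft.py
```

```text
13.7167 F mean [-0.062 -0.048 -6.48 ] std [0.402 0.431 0.354] pos [ 0.5337 -0.0136  0.1013] w 0.059355087936280256 effort [ 0.000e+00 -3.874e+01 -4.370e+00 -3.089e+01  1.000e-02  1.000e-02
 -0.000e+00]
```

The middle tin is about 6.5 N (0.66 kg). I'll put it back and heft the right one as asked.

Emit:
servo_tool:
  offset:
    - [0, 0, 0.04]
    - [0, 0, 0.1]
    - [0, 0, 0.16]
    - [0, 0, 0.21]
    - [0, 0, 0.25]
    - [0, 0, 0.275]
    - [0, 0, 0.29]
    - [0, 0, 0.295]
    - [0, 0, 0.298]
    - [0, 0, 0.3]
    - [0, 0, 0.3]
    - [0, 0, 0.3]
  angular:
    - [0, 0, 0]
    - [0, 0, 0]
    - [0, 0, 0]
    - [0, 0, 0]
    - [0, 0, 0]
    - [0, 0, 0]
    - [0, 0, 0]
    - [0, 0, 0]
    - [0, 0, 0]
    - [0, 0, 0]
    - [0, 0, 0]
    - [0, 0, 0]

```text
time_s: 14.72
position: [0.5329, -0.0135, 0.0426]
tcp_rot: [-2.114, -2.323, 0.003]
ft_force: [-7.4, 0.4, 4.7]
gripper_width: 0.0596
```

Emit:
servo_tool:
  offset:
    - [0, 0, 0]
    - [0, 0, 0]
    - [0, 0, 0]
    - [0, 0, 0]
    - [0, 0, 0]
    - [0, 0, 0]
    - [0, 0, 0]
    - [0, 0, 0]
    - [0, 0, 0]
  angular:
    - [0, 0, 0]
    - [0, 0, 0]
    - [0, 0, 0]
    - [0, 0, 0]
    - [0, 0, 0]
    - [0, 0, 0]
    - [0, 0, 0]
    - [0, 0, 0]
    - [0, 0, 0]
  grip: 100

```text
time_s: 15.47
position: [0.5337, -0.0136, 0.0413]
tcp_rot: [2.115, 2.323, -0.0]
ft_force: [-0.0, -0.8, 0.8]
gripper_width: 0.0853
```

Emit:
servo_tool:
  offset:
    - [0, 0, -0.05]
    - [0, 0, -0.15]
    - [0, 0, -0.3]
    - [0, 0, -0.45]
    - [0, 0, -0.6]
    - [0, 0, -0.7]
    - [0, 0, -0.75]
    - [0, 0, -0.75]
    - [0, 0, -0.75]
  angular:
    - [0, 0, 0]
    - [0, 0, 0]
    - [0, 0, 0]
    - [0, 0, 0]
    - [0, 0, 0]
    - [0, 0, 0]
    - [0, 0, 0]
    - [0, 0, 0]
    - [0, 0, 0]

```text
time_s: 16.22
position: [0.5335, -0.0136, 0.1911]
tcp_rot: [2.114, 2.323, -0.0]
ft_force: [0.1, 0.3, -0.3]
gripper_width: 0.0854
```

```bash
python3 -c "
from h import *
from workcell import manip
p,d=manip.snapshot('side'); cv2.imwrite('pics/side2.png',p[:,:,::-1])
to(.5585,-.15,.17,77.5)"
```

```text
t 16.27 pos [ 0.5328 -0.0137  0.1901] xyaw 95.38 tilt [-0.002 -0.   ] F [ 0.42 -0.8  -1.35] w 0.0853
offset [-0.6904  0.0641  0.1001] angular [-3.80e-03  3.00e-04  5.96e-01]
```

View pics/side2.png

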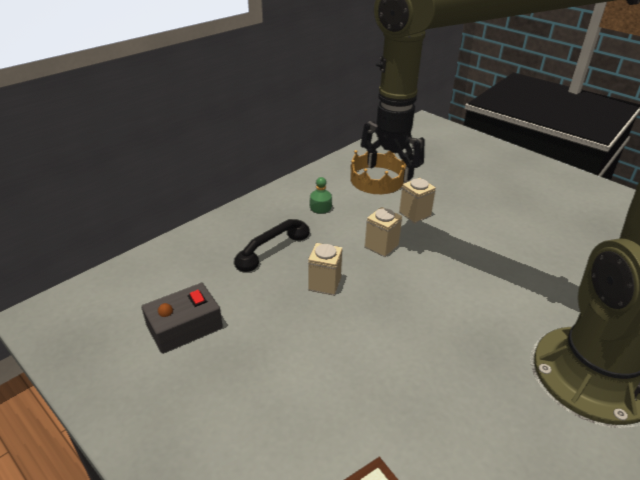

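All three tins stand upright, at (325,268), (382,231) and (417,200) as before. Now the right tin.

Emit:
servo_tool:
  offset:
    - [-0.69, 0.064, 0.1]
    - [-0.69, 0.064, 0.1]
    - [-0.69, 0.064, 0.1]
    - [-0.69, 0.064, 0.1]
    - [-0.69, 0.064, 0.1]
    - [-0.69, 0.064, 0.1]
    - [-0.69, 0.064, 0.1]
    - [-0.69, 0.064, 0.1]
  angular:
    - [0, 0, 0.596]
    - [0, 0, 0.596]
    - [0, 0, 0.596]
    - [0, 0, 0.596]
    - [0, 0, 0.596]
    - [0, 0, 0.596]
    - [0, 0, 0.596]
    - [0, 0, 0.596]

```text
time_s: 16.93
position: [0.5592, -0.1474, 0.1709]
tcp_rot: [-2.446, -1.97, -0.0]
ft_force: [0.0, 0.1, 0.6]
gripper_width: 0.0849
```

```bash
python3 -c "
from h import *
to(.5585,-.1825,.15,77.5)"
```

```text
t 16.93 pos [ 0.5592 -0.1474  0.1709] xyaw 77.7 tilt [-0.0008  0.001 ] F [0.01 0.1  0.57] w 0.0849
offset [-0.1724  0.0339  0.1043] angular [-0.0018 -0.0016  0.0066]
```

Emit:
servo_tool:
  offset:
    - [-0.17, 0.034, 0.1]
    - [-0.17, 0.034, 0.1]
    - [-0.17, 0.034, 0.1]
    - [-0.17, 0.034, 0.1]
    - [-0.17, 0.034, 0.1]
    - [-0.17, 0.034, 0.1]
  angular:
    - [0, 0, 0]
    - [0, 0, 0]
    - [0, 0, 0]
    - [0, 0, 0]
    - [0, 0, 0]
    - [0, 0, 0]

```text
time_s: 17.43
position: [0.5593, -0.1828, 0.1521]
tcp_rot: [2.447, 1.969, 0.001]
ft_force: [0.3, -0.7, 0.4]
gripper_width: 0.0854
```

```bash
python3 -c "
from h import *
from workcell import manip
p,d=manip.snapshot('wrist'); cv2.imwrite('pics/wrist3.png',p[:,:,::-1])
to(.5585,-.1825,.042,77.5)
"
```

```text
t 17.48 pos [ 0.5592 -0.1831  0.152 ] xyaw 77.63 tilt [ 0.0011 -0.0002] F [ 0.39  0.04 -0.36] w 0.0855
offset [ 0.0022 -0.0048  0.55  ] angular [0.0021 0.     0.0044]
```

View pics/wrist3.png

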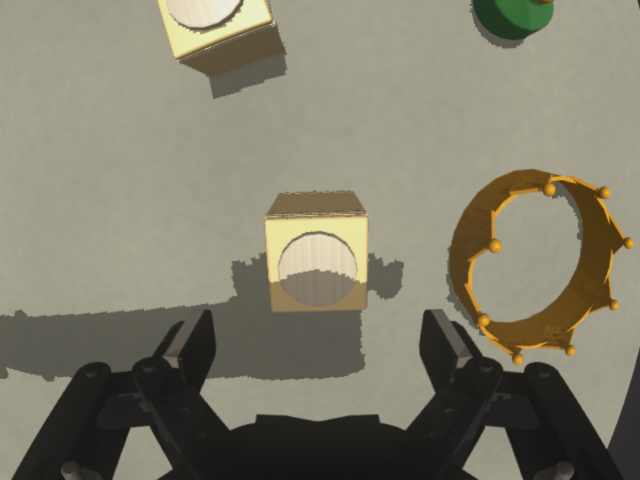

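The tin is square to the jaws, centred at column 317. The crown's near edge at column 450 is well clear.

Emit:
servo_tool:
  offset:
    - [0, -0.006, 0.0]
    - [0, -0.006, 0.05]
    - [0, -0.006, 0.15]
    - [0, -0.006, 0.25]
    - [0, -0.006, 0.35]
    - [0, -0.006, 0.45]
    - [0, -0.006, 0.52]
    - [0, -0.006, 0.55]
    - [0, -0.006, 0.55]
    - [0, -0.006, 0.55]
  angular:
    - [0, 0, 0]
    - [0, 0, 0]
    - [0, 0, 0]
    - [0, 0, 0]
    - [0, 0, 0]
    - [0, 0, 0]
    - [0, 0, 0]
    - [0, 0, 0]
    - [0, 0, 0]
    - [0, 0, 0]

```text
time_s: 18.32
position: [0.5576, -0.184, 0.0413]
tcp_rot: [-2.45, -1.967, -0.0]
ft_force: [0.5, 0.3, 0.4]
gripper_width: 0.0854
```

Emit:
servo_tool:
  offset:
    - [0, 0, 0]
    - [0, 0, 0]
    - [0, 0, 0]
    - [0, 0, 0]
    - [0, 0, 0]
    - [0, 0, 0]
    - [0, 0, 0]
    - [0, 0, 0]
    - [0, 0, 0]
    - [0, 0, 0]
  angular:
    - [0, 0, 0]
    - [0, 0, 0]
    - [0, 0, 0]
    - [0, 0, 0]
    - [0, 0, 0]
    - [0, 0, 0]
    - [0, 0, 0]
    - [0, 0, 0]
    - [0, 0, 0]
    - [0, 0, 0]
  grip: 0
  force: 60

```text
time_s: 19.15
position: [0.5588, -0.1846, 0.0429]
tcp_rot: [2.448, 1.965, 0.002]
ft_force: [-0.6, 0.7, 6.3]
gripper_width: 0.0593
```

Emit:
servo_tool:
  offset:
    - [0, 0, -0.02]
    - [0, 0, -0.05]
    - [0, 0, -0.1]
    - [0, 0, -0.16]
    - [0, 0, -0.22]
    - [0, 0, -0.27]
    - [0, 0, -0.3]
    - [0, 0, -0.3]
    - [0, 0, -0.3]
    - [0, 0, -0.3]
    - [0, 0, -0.3]
    - [0, 0, -0.3]
  angular:
    - [0, 0, 0]
    - [0, 0, 0]
    - [0, 0, 0]
    - [0, 0, 0]
    - [0, 0, 0]
    - [0, 0, 0]
    - [0, 0, 0]
    - [0, 0, 0]
    - [0, 0, 0]
    - [0, 0, 0]
    - [0, 0, 0]
    - [0, 0, 0]

```text
time_s: 20.15
position: [0.557, -0.1841, 0.1006]
tcp_rot: [-2.449, -1.966, 0.001]
ft_force: [1.3, 0.1, -1.3]
gripper_width: 0.0593
```

```bash
python3 heft.py
```

```text
20.75 F mean [-0.085 -0.084 -1.518] std [0.526 0.417 0.431] pos [ 0.5575 -0.1842  0.1013] w 0.05932616373964813 effort [ 0.000e+00 -4.408e+01 -4.500e+00 -2.898e+01  1.000e-02  0.000e+00
 -0.000e+00]
```

The right tin is about 1.5 N (0.155 kg), so the middle is clearly heaviest. I'll set the right one down and go back.

Emit:
servo_tool:
  offset:
    - [0, 0, 0.04]
    - [0, 0, 0.1]
    - [0, 0, 0.16]
    - [0, 0, 0.21]
    - [0, 0, 0.25]
    - [0, 0, 0.275]
    - [0, 0, 0.29]
    - [0, 0, 0.295]
    - [0, 0, 0.298]
    - [0, 0, 0.3]
    - [0, 0, 0.3]
    - [0, 0, 0.3]
  angular:
    - [0, 0, 0]
    - [0, 0, 0]
    - [0, 0, 0]
    - [0, 0, 0]
    - [0, 0, 0]
    - [0, 0, 0]
    - [0, 0, 0]
    - [0, 0, 0]
    - [0, 0, 0]
    - [0, 0, 0]
    - [0, 0, 0]
    - [0, 0, 0]

```text
time_s: 21.75
position: [0.5566, -0.1839, 0.0427]
tcp_rot: [-2.449, -1.966, 0.003]
ft_force: [-6.0, 1.8, 10.1]
gripper_width: 0.0596
```

Emit:
servo_tool:
  offset:
    - [0, 0, 0]
    - [0, 0, 0]
    - [0, 0, 0]
    - [0, 0, 0]
    - [0, 0, 0]
    - [0, 0, 0]
    - [0, 0, 0]
    - [0, 0, 0]
    - [0, 0, 0]
  angular:
    - [0, 0, 0]
    - [0, 0, 0]
    - [0, 0, 0]
    - [0, 0, 0]
    - [0, 0, 0]
    - [0, 0, 0]
    - [0, 0, 0]
    - [0, 0, 0]
    - [0, 0, 0]
  grip: 100

```text
time_s: 22.5
position: [0.5575, -0.1842, 0.0413]
tcp_rot: [2.45, 1.967, -0.0]
ft_force: [-0.1, -0.6, -1.6]
gripper_width: 0.0856
```

Emit:
servo_tool:
  offset:
    - [0, 0, -0.05]
    - [0, 0, -0.15]
    - [0, 0, -0.3]
    - [0, 0, -0.45]
    - [0, 0, -0.6]
    - [0, 0, -0.7]
    - [0, 0, -0.75]
    - [0, 0, -0.75]
    - [0, 0, -0.75]
  angular:
    - [0, 0, 0]
    - [0, 0, 0]
    - [0, 0, 0]
    - [0, 0, 0]
    - [0, 0, 0]
    - [0, 0, 0]
    - [0, 0, 0]
    - [0, 0, 0]
    - [0, 0, 0]

```text
time_s: 23.25
position: [0.5573, -0.1842, 0.1911]
tcp_rot: [2.45, 1.966, -0.0]
ft_force: [0.1, -0.1, -0.7]
gripper_width: 0.0857
```

```bash
python3 -c "
from h import *
from workcell import manip
to(.5338,-.04,.17,95.4)"
```

```text
t 23.25 pos [ 0.5573 -0.1842  0.1911] xyaw 77.51 tilt [-0.0001 -0.0003] F [ 0.14 -0.07 -0.74] w 0.0857
offset [ 0.6784 -0.2706  0.1054] angular [-1.000e-04  5.000e-04 -5.964e-01]
```

Emit:
servo_tool:
  offset:
    - [0.678, -0.27, 0.1]
    - [0.678, -0.27, 0.1]
    - [0.678, -0.27, 0.1]
    - [0.678, -0.27, 0.1]
    - [0.678, -0.27, 0.1]
    - [0.678, -0.27, 0.1]
    - [0.678, -0.27, 0.1]
    - [0.678, -0.27, 0.1]
  angular:
    - [0, 0, -0.596]
    - [0, 0, -0.596]
    - [0, 0, -0.596]
    - [0, 0, -0.596]
    - [0, 0, -0.596]
    - [0, 0, -0.596]
    - [0, 0, -0.596]
    - [0, 0, -0.596]

```text
time_s: 23.92
position: [0.5338, -0.0419, 0.1704]
tcp_rot: [-2.117, -2.32, 0.002]
ft_force: [0.1, 0.1, 0.5]
gripper_width: 0.0855
```

```bash
python3 -c "
from h import *
to(.5338,-.0128,.15,95.4)"
```

```text
t 23.92 pos [ 0.5338 -0.0419  0.1704] xyaw 95.24 tilt [-0.0015 -0.0001] F [0.11 0.07 0.53] w 0.0855
offset [0.1447 0.0135 0.1019] angular [-0.0028 -0.     -0.0052]
```

Emit:
servo_tool:
  offset:
    - [0.14, 0.013, 0.1]
    - [0.14, 0.013, 0.1]
    - [0.14, 0.013, 0.1]
    - [0.14, 0.013, 0.1]
    - [0.14, 0.013, 0.1]
    - [0.14, 0.013, 0.1]
  angular:
    - [0, 0, -0.005]
    - [0, 0, -0.005]
    - [0, 0, -0.005]
    - [0, 0, -0.005]
    - [0, 0, -0.005]
    - [0, 0, -0.005]

```text
time_s: 24.42
position: [0.5344, -0.0133, 0.1517]
tcp_rot: [2.113, 2.324, 0.0]
ft_force: [0.1, 0.5, -0.6]
gripper_width: 0.0852
```

```bash
python3 -c "
from h import *
from workcell import manip
p,d=manip.snapshot('wrist'); cv2.imwrite('pics/wrist4.png',p[:,:,::-1])
to(.5338,-.0128,.042,95.4)
"
```

```text
t 24.47 pos [ 0.5344 -0.0131  0.1517] xyaw 95.44 tilt [ 0.0007 -0.0004] F [ 0.73 -0.41  0.52] w 0.0852
offset [ 0.0018 -0.0032  0.5483] angular [0.0012 0.0008 0.0014]
```

View pics/wrist4.png

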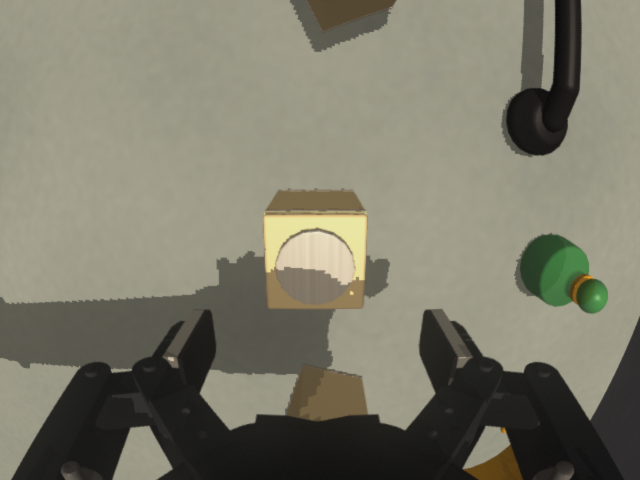

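The middle tin is square to the jaws, centred at column 316 between the pads. I'll descend, grip, and lift 20 cm smoothly.

Emit:
servo_tool:
  offset:
    - [0, -0.004, 0.0]
    - [0, -0.004, 0.05]
    - [0, -0.004, 0.15]
    - [0, -0.004, 0.25]
    - [0, -0.004, 0.35]
    - [0, -0.004, 0.45]
    - [0, -0.004, 0.52]
    - [0, -0.004, 0.548]
    - [0, -0.004, 0.548]
    - [0, -0.004, 0.548]
  angular:
    - [0, 0, 0]
    - [0, 0, 0]
    - [0, 0, 0]
    - [0, 0, 0]
    - [0, 0, 0]
    - [0, 0, 0]
    - [0, 0, 0]
    - [0, 0, 0]
    - [0, 0, 0]
    - [0, 0, 0]

```text
time_s: 25.3
position: [0.5334, -0.012, 0.0418]
tcp_rot: [-2.111, -2.326, -0.0]
ft_force: [-0.1, 0.1, 0.7]
gripper_width: 0.0854
```

Emit:
servo_tool:
  offset:
    - [0, 0, 0]
    - [0, 0, 0]
    - [0, 0, 0]
    - [0, 0, 0]
    - [0, 0, 0]
    - [0, 0, 0]
    - [0, 0, 0]
    - [0, 0, 0]
    - [0, 0, 0]
    - [0, 0, 0]
  angular:
    - [0, 0, 0]
    - [0, 0, 0]
    - [0, 0, 0]
    - [0, 0, 0]
    - [0, 0, 0]
    - [0, 0, 0]
    - [0, 0, 0]
    - [0, 0, 0]
    - [0, 0, 0]
    - [0, 0, 0]
  grip: 0
  force: 60

```text
time_s: 26.13
position: [0.5337, -0.0122, 0.043]
tcp_rot: [2.111, 2.325, 0.0]
ft_force: [-3.0, -0.5, 5.3]
gripper_width: 0.0592
```

Emit:
servo_tool:
  offset:
    - [0, 0, -0.02]
    - [0, 0, -0.06]
    - [0, 0, -0.12]
    - [0, 0, -0.2]
    - [0, 0, -0.28]
    - [0, 0, -0.36]
    - [0, 0, -0.43]
    - [0, 0, -0.48]
    - [0, 0, -0.5]
    - [0, 0, -0.5]
    - [0, 0, -0.5]
    - [0, 0, -0.5]
  angular:
    - [0, 0, 0]
    - [0, 0, 0]
    - [0, 0, 0]
    - [0, 0, 0]
    - [0, 0, 0]
    - [0, 0, 0]
    - [0, 0, 0]
    - [0, 0, 0]
    - [0, 0, 0]
    - [0, 0, 0]
    - [0, 0, 0]
    - [0, 0, 0]

```text
time_s: 27.13
position: [0.5324, -0.0121, 0.1407]
tcp_rot: [-2.111, -2.325, 0.002]
ft_force: [0.5, 0.3, -7.1]
gripper_width: 0.059
```

Emit:
servo_tool:
  offset:
    - [0, 0, -0.02]
    - [0, 0, -0.06]
    - [0, 0, -0.12]
    - [0, 0, -0.2]
    - [0, 0, -0.28]
    - [0, 0, -0.36]
    - [0, 0, -0.43]
    - [0, 0, -0.48]
    - [0, 0, -0.5]
    - [0, 0, -0.5]
    - [0, 0, -0.5]
    - [0, 0, -0.5]
  angular:
    - [0, 0, 0]
    - [0, 0, 0]
    - [0, 0, 0]
    - [0, 0, 0]
    - [0, 0, 0]
    - [0, 0, 0]
    - [0, 0, 0]
    - [0, 0, 0]
    - [0, 0, 0]
    - [0, 0, 0]
    - [0, 0, 0]
    - [0, 0, 0]

```text
time_s: 28.13
position: [0.5326, -0.0121, 0.2407]
tcp_rot: [-2.111, -2.325, 0.002]
ft_force: [-0.8, 0.7, -7.4]
gripper_width: 0.0595
```

Emit:
servo_tool:
  offset:
    - [0, 0, 0]
    - [0, 0, 0]
    - [0, 0, 0]
    - [0, 0, 0]
    - [0, 0, 0]
    - [0, 0, 0]
  angular:
    - [0, 0, 0]
    - [0, 0, 0]
    - [0, 0, 0]
    - [0, 0, 0]
    - [0, 0, 0]
    - [0, 0, 0]

```text
time_s: 28.63
position: [0.5332, -0.012, 0.2416]
tcp_rot: [-2.111, -2.326, 0.0]
ft_force: [0.1, 0.2, -6.5]
gripper_width: 0.0592
```

```bash
python3 heft.py; python3 - <<'E'
from h import *
from workcell import manip
for n in ["scene","side"]:
    p,d=manip.snapshot(n); c=manip.camera_params(n)
    np.savez(f"{n}9.npz",p=p,d=d,**c); cv2.imwrite(f"pics/{n}9.png",p[:,:,::-1])
p,W=cloud("scene9.npz")
print(manip.get_obs()["qd"])
w=W.reshape(-1,3)
p2,W2=cloud("side9.npz"); w2=W2.reshape(-1,3)
for nm,a in (("scene",w),("side",w2)):
  for k,x,y in (("L",.5357,.185),("R",.5585,-.1825)):
    m=(abs(a[:,0]-x)<.055)&(abs(a[:,1]-y)<.055)&(a[:,2]>.084)&(a[:,2]<.094)
    l=(abs(a[:,0]-x)<.055)&(abs(a[:,1]-y)<.055)&(a[:,2]>.0955)&(a[:,2]<.11)
    print(nm,k,[np.round(q,1) for q in cv2.minAreaRect(a[m,:2].astype(np.float32)*1000)],np.round(a[l].mean(0),4))
  m=(abs(a[:,0]-.534)<.03)&(abs(a[:,1]+.013)<.04)&(a[:,2]>.1)&(a[:,2]<.35)
  print(nm,"held lowest z",np.percentile(a[m,2],[0.5,1,50]).round(4))
E
```

```text
29.2333 F mean [-0.139  0.06  -6.56 ] std [0.336 0.68  0.558] pos [ 0.5333 -0.012   0.2417] w 0.05976079555498431 effort [-0.000e+00 -3.444e+01 -2.180e+00 -3.454e+01  2.000e-02  0.000e+00
 -0.000e+00]
[-0.00122298  0.00019928 -0.00064302  0.00014551  0.00174738  0.00087702
  0.00025119]
scene L [array([533.3, 182.7]), array([68.6, 63.4]), np.float64(27.9)] [0.5351 0.1855 0.0983]
scene R [array([ 556.9, -182.1]), array([69.2, 61.9]), np.float64(80.0)] [ 0.5576 -0.181   0.0983]
scene held lowest z [0.1992 0.2003 0.2721]
side L [array([534.2, 184.3]), array([61.1, 65.5]), np.float64(28.6)] [0.5332 0.1854 0.0981]
side R [array([ 556.1, -181.9]), array([63.9, 64.6]), np.float64(78.6)] [ 0.555  -0.181   0.0983]
side held lowest z [0.2004 0.201  0.28  ]
```

View pics/scene9.png

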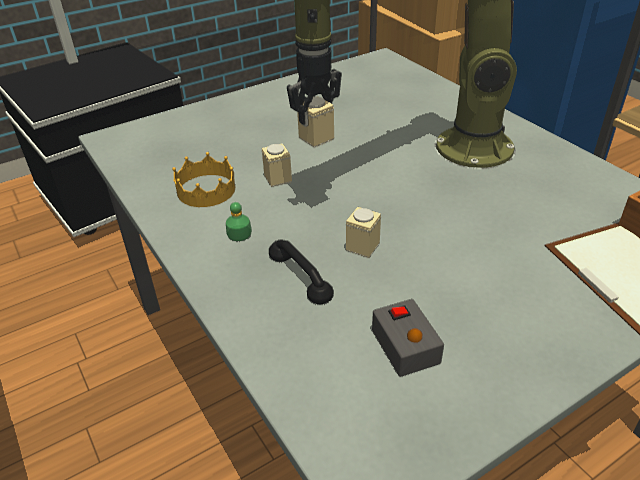

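The middle tin is held upright at (316,122) with its underside at about z = 0.20 m. The other two stand in place at (363,232) and (276,165), and the props are untouched. I'll hand in the job.

```bash
python3 -c "
from workcell import manip
print(manip.finish_job())"
```

```text
the job is handed in; nothing more can be done
None
```

The middle tin is the heaviest, and I finished with it held up in the gripper. I hefted the tins left, middle, right, lifting each about 6 cm and setting it back down:

| Tin | Measured pull | Approximate mass |
|---|---|---|
| Left | 2.5 N | 0.26 kg |
| Middle | 6.5 N | 0.66 kg |
| Right | 1.5 N | 0.155 kg |

After the right tin was back down, I picked up the middle one again and handed the job in at about 29 s of the 72 s allowed.

**Held tin:** it is upright and still, with its underside about 20 cm above the table in both the scene and side views. The wrist force read 6.6 N, which agrees with the first heft.

**Other tins:** the left and right tins stand upright within about 2–4 mm of where they started. Their lids are at 98 mm, as they should be.

**Props:** the handset, crown, bottle and cue box look untouched in the last picture. I checked them by eye only.

No check failed. The setting-down contact force peaked at about 12 N in the readings I saw.

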